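# Swing the boom microscope over the ring in the vice

### The arm

A 7-joint arm with a two-finger parallel gripper is mounted at the origin on the work surface. World frame = base frame: x ahead of the robot, y to its left, z up, the work surface at z = 0. Lengths are in m, angles in rad, forces in N, time in s.
With the tool pointing down it reaches from about 0.4 to 0.85 m from the base axis. Payload 4.5 kg.
Tool frame: the origin (TCP) lies midway between the tips of the shut fingers; the grasp point (between the pads) lies hold_point_z behind it (hold_point_z is the distance from the TCP to the grasp point, in m); z points along the fingers, y is the line along which they close (so a half turn about z gives the same grasp; the last joint's range is limited). The gripper opens to 85 mm and grips with 20 to 120 N. Pads are 22 mm wide; open, the fingers measure 114 mm over their backs; the gripper's body (76 mm by 85 mm) begins 54 mm behind the grasp point. The pads swing forward as they close: fully open they stand 13 mm farther back than shut.
Start: joints at [1.148, 0.689, -0.195, 1.565, 0.157, 0.902, -0.215], TCP at [0.276, -0.561, 0.231] pointing down, gripper open.
Joint ranges: [-3.01, 3.01], [-0.46, 2.08], [-1.47, 1.51], [0.13, 2.56], [-1, 4.14], [0.04, 2.09], [-2.66, 2.66]. Speed limits (rad/s): [2.57, 2.57, 3.14, 3.14, 3.14, 3.14, 3.14].

### API

Orientations are given as a 3x3 rotation matrix whose columns are the frame's x, y, z axes.
In Python, from cell import get_obs, get_image, get_calibration, finish_job, hold_point_z gives the robot as it stands. The module is installed in compiled form; this text tells all that it offers.
- The arm moves only by the tool apply_moves, never from a script. Its arguments are lists of equal length, an entry for each row: "travel": the shift along the world's x, y, z in units of 4 cm (1.0 is 4 cm), a list of three; "twist": the turn, a rotation vector about the world's x, y, z in units of 8 degrees (1.0 is 8 degrees), a list of three; "claw": the opening, from -1 (shut) to 1 (fully open). In form: {"travel": [[tx, ty, tz], ...], "twist": [[ax, ay, az], ...], "claw": [claw, ...]}. A call has exactly 10 rows; each row shifts and turns the commanded pose from where the row before left it; what a row does not reach is not made up. A row lasts 1/8 s, in which the tool goes at most 62.5 mm and 10.7 degrees, less where a joint would pass 70% of its speed; a pose out of reach is approached as far as the arm can. A call with a number of a shift or a turn outside -1 to 1 is refused whole. A call with a gripper value outside its range is refused whole. The fingers move at their own pace and stop on an object; "grip_force" is the grip in N (left out, the last holds). Time passes only in rows, so rows that do not move let the fingers close, or fill a call up. It gives the time, the measured TCP pose, the force, the opening and the grip force at its end, in the units of the state.
- get_obs(): the state, without advancing time (a new reading comes with each control period).
- get_image(name): name is "scene" or "side" or "wrist"; returns the picture (384x512x3 uint8, blue, green, red); there is no depth.
- get_calibration(name): a dict with "fx", "fy", "cx", "cy" (pixels), "world_to_cam" (4x4, takes a point from world to camera coordinates). Camera axes: x right, y down, z forward; pixel columns grow to the right and rows downward; lengths in m; the calibration is good to about 2 mm. A picture is of the moment at which its call begins: read the wrist's pose just before it. get_calibration takes no time and is no camera call; for the wrist camera it gives the pose at the moment of the call.
- finish_job(): hands the job in; it is judged then, once.
The state is a dict: "time_s": time; "joint_positions": joint angles; "joint_velocities": joint speeds; "effort": joint torques, N m; "ee_pos": TCP position; "tcp_rot": TCP orientation; "ft_force": force on the tool from outside, world axes, zero at the start; "torque": the same for the moment, N m; "opening": finger opening in m; "grasp_force": force on a finger pad.
Only numpy, scipy, OpenCV 4.12 (cv2) and the standard library are available. Lean on these libraries where they do the work, as an engineer would, in place of code of your own. Each camera call takes 0.05 s, during which the arm holds its last target. There are 200 camera calls.

### The job

Swing the heavy boom microscope round to the ball vice by pushing on the rubber fenders at the sides of its head, and bring it to rest with its lens centred over the ring, so that it stays there by itself when you let go. It coasts freely on its bearing, so catch it gently: do not knock it or let it run into its end stops, do not touch its screen, key deck or beam, and leave everything else on the bench where it is.

Things in the scene. Friction and masses are not known exactly. Their poses are not given: they have to be found in the camera images.
- head: Microscope head at the boom's end: white box 130 mm along the boom, 110 mm wide, 185 to 273 mm above the bench; key deck on top, screen in front, a fender on each side. Origin: on the lens's axis, 235 mm above the bench; x points along the boom to the pillar. About 3 kg, give or take 30 percent; all that swings has 0.44 kg m2 about the pillar (as 3.8 kg at the lens).
- lens (a point): Centre of the lens under the head, 147 mm above the bench. It swings on a circle of 340 mm radius about the pillar's vertical axis. Ball bearing: viscous 0.06 N m s/rad (speed decays with a time constant of about 7 s) plus 0.0025 N m dry friction, so a pushed head coasts far. It starts at rest 0.35 to 0.60 rad to the right of the foot's middle line; the vice is on the left, at 0.15 to 0.50 rad.
- foot (a point): Middle of the front (robot side) edge of the stand's foot, a dark steel plate 200 x 180 x 22 mm, on its upper face. x points from here to the pillar's axis, 90 mm away. The boom can swing 0.90 rad to either side of this line, to its end stops.
- fender_l: Black soft rubber fender on the head's left (+y) side, a round-faced bar along the boom, 44 mm high, 128 mm long. Origin: middle of its outermost crest line, 90 mm beside the lens's axis, 235 mm above the bench; axes as the head's. Pushed, it yields squarely on springs: 300 N/m, hardly damped (a head that runs into a still hand bounces back), 13 mm of travel, then hard.
- fender_r: The like fender on the head's right (-y) side; its origin is the middle of its crest line, 90 mm to the right of the lens's axis; same axes and springs.
- panel: Key deck and screen of the head, not to be touched. The deck, a grey plate 150 mm wide and 132 mm long, covers the head's top; its keys reach 290 mm above the bench. The black screen covers the front (robot side), 146 mm wide, its face up to 95 mm from the lens's axis. Origin: on the lens's axis, 235 mm above the bench.
- beam: White beam of the boom, 100 mm wide, 40 mm thick, from the pillar to the head, its top 250 mm above the bench, with the dark steel counterweight behind the pillar; not to be touched. Origin: in the line from the pillar's axis to the lens's axis, halfway (170 mm from either), 235 mm above the bench.
- ring (a point): Top of the gold ring held in the jaws of the small ball vice (96 mm across), 77 mm above the bench, always 340 mm from the pillar's axis, so that the lens can stand exactly above it.
- mould_a: Red mould box 105 x 75 x 34 mm lying on the bench, leave alone. Origin: centre of underside.
- mould_b: Second red mould box 105 x 75 x 34 mm, leave alone. Origin: centre of underside.
- wax: Light blue wax wheel, 72 mm across, lying on mould_b, leave alone. Origin: centre of underside.
- frame: Aluminium mould frame 110 x 84 x 22 mm, leave alone. Origin: centre of underside.
- block: Steel bench block 80 x 65 x 30 mm, leave alone. Origin: centre of underside.
- pliers: Red-handled pliers lying on the bench, 150 mm long, leave alone. Origin: under the rivet.
- spool: Metal wire spool, 64 mm across, 50 mm high, leave alone. Origin: centre of underside.
- flux: Small bottle 40 mm across, 75 mm high, leave alone. Origin: centre of underside.

How it is judged:
On the way:
1. the lens stands still over the ring for 2 s (horizontal distance between lens and ring below 0.015 m and linear speed of head below 0.01 m/s), for 2 s.
At the end, for the whole second after the job is handed in: The lens has stood over the ring for 2 s, at most 15 mm off it and moving at less than 1 cm/s, and it stays so by itself after the hand has left it (all of step 1); the robot touches nothing.
It fails at once if the boom runs into an end stop (angle between the x axis of head and the x axis of foot, either way round above 0.88 rad).
It fails at once if the head is swung faster than 0.3 m/s (linear speed of head above 0.3 m/s).
It fails at once if a fender is knocked or pushed with more than 10 N (contact force between anything else and fender_l above 10 N or contact force between anything else and fender_r above 10 N).
It fails at once if the screen, the key deck or the beam is touched (contact force between anything else and panel above 1 N or contact force between anything else and beam above 1 N).
It fails at once if something else on the bench is moved by more than 20 mm (distance of any of mould_a, mould_b, wax, frame, block, pliers, spool, flux from where it was at the start of the episode above 0.02 m).
It also fails if it takes over 35 s, if anything falls off the work surface, if the arm or the gripper's body presses on something with over 40 N, if the wrist force passes 120 N, or if a joint passes its speed limit or range.

## Working session

There is one attempt and no reset: what is moved stays moved. The work goes in short steps, Python scripts to look and compute and a tool call to move; the robot and the scene stay as the last step left them, time stands still between calls to the robot, and variables do not carry over. Pictures are saved under pics/ and viewed, at most 10 in all, crops included, and the job is handed in when it is done.

Besides the shell and the picture viewer there is one more tool, called after "Request:" by a JSON object that holds its "op" and its "data". apply_moves: Moves the arm, as the interface text tells. Its arguments: {"type":"object","properties":{"travel":{"type":"array","items":{"type":"array","items":{"type":"number"}}},"twist":{"type":"array","items":{"type":"array","items":{"type":"number"}}},"claw":{"type":"array","items":{"type":"number"}},"grip_force":{"type":"number"}},"required":["travel","twist","claw"]}

```bash
mkdir -p pics; python3 - <<'E'
from cell import *
import cv2,numpy as np
o=get_obs();print(o['time_s'],o['ee_pos'],o['tcp_rot'],o['opening'],hold_point_z)
a=get_image("scene");b=get_image("side")
cv2.imwrite("pics/scene.png",a);cv2.imwrite("pics/side.png",b)
for n in("scene","side"):
    c=get_calibration(n);print(n,c['fx'],c['fy'],c['cx'],c['cy'],np.round(c['world_to_cam'],4).tolist())
E
```

```text
0.0 [ 0.27533542 -0.56036931  0.23048015] [[ 8.97437996e-01  4.41139614e-01 -9.40066096e-04]
 [ 4.41140589e-01 -8.97436643e-01  1.56596854e-03]
 [-1.52839001e-04 -1.82006098e-03 -9.99998332e-01]] 0.08540553355011082 0.0187
scene 348.116920569856 348.116920569856 254.17283102261902 196.89938025749188 [[0.7077, 0.7065, -0.0102, -0.4037], [0.4762, -0.4876, -0.7318, -0.1486], [-0.5219, 0.513, -0.6815, 1.4379], [0.0, 0.0, 0.0, 1.0]]
side 495.9205417935287 495.9205417935287 253.2676334087683 189.55288062337436 [[0.9347, -0.3549, 0.0203, -0.5444], [-0.2262, -0.638, -0.7361, 0.2327], [0.2742, 0.6834, -0.6766, 1.3232], [0.0, 0.0, 0.0, 1.0]]
```

View pics/scene.png

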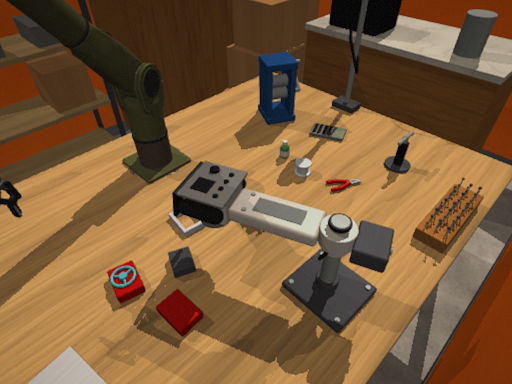

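View pics/side.png

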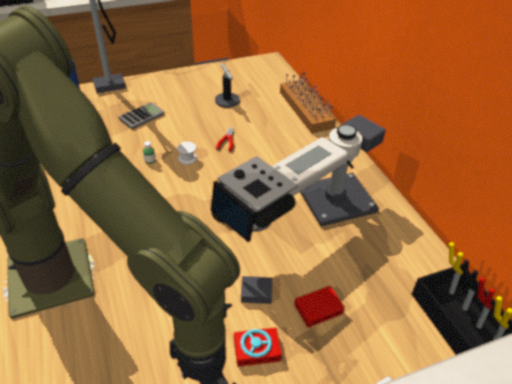

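```bash
cat > h.py <<'E'
from cell import *
import cv2,numpy as np
def ray(n,u,v,z):
    c=get_calibration(n);T=np.array(c['world_to_cam']);R=T[:3,:3];C=-R.T@T[:3,3]
    d=R.T@np.array([(u-c['cx'])/c['fx'],(v-c['cy'])/c['fy'],1]);return C+d*(z-C[2])/d[2]
def proj(n,p):
    c=get_calibration(n);T=np.array(c['world_to_cam']);q=T[:3,:3]@np.array(p)+T[:3,3]
    return np.array([c['cx']+c['fx']*q[0]/q[2],c['cy']+c['fy']*q[1]/q[2]])
E
python3 - <<'E'
from h import *
for n,u,v,z,t in [("scene",398,165,0,"blackthing"),("scene",340,222,.29,"pillar top"),("side",347,132,.29,"pillar top"),("scene",283,288,.022,"foot L"),("scene",375,290,.022,"footR"),("scene",334,322,.022,"footnear"),("side",228,100,0,"blackthing"),("side",311,222,.022,"foot c"),("side",376,207,.022,"foot c"),("scene",303,175,0,"spool"),("side",187,158,0,"spool"),("scene",241,172,.273,"deck"),("scene",247,178,.273,"deck"),("scene",327,132,0,"calc")]:
    print(n,t,np.round(ray(n,u,v,z),3))
a=cv2.imread("pics/scene.png")[120:340,120:420];b=cv2.imread("pics/side.png")[80:270,140:400]
cv2.imwrite("pics/c1.png",cv2.resize(a,(800,587),interpolation=cv2.INTER_CUBIC));cv2.imwrite("pics/c2.png",cv2.resize(b,(780,570),interpolation=cv2.INTER_CUBIC))
E
```

```text
scene blackthing [0.724 0.666 0.   ]
scene pillar top [ 0.862 -0.014  0.29 ]
side pillar top [ 0.839 -0.023  0.29 ]
scene foot L [ 0.779 -0.096  0.022]
scene footR [0.964 0.077 0.022]
scene footnear [ 0.939 -0.079  0.022]
side blackthing [0.728 0.667 0.   ]
side foot c [ 0.737 -0.072  0.022]
side foot c [ 0.952 -0.082  0.022]
scene spool [0.491 0.35  0.   ]
side spool [0.478 0.365 0.   ]
scene deck [ 0.556 -0.033  0.273]
scene deck [ 0.586 -0.039  0.273]
scene calc [0.374 0.666 0.   ]
```

View pics/c1.png

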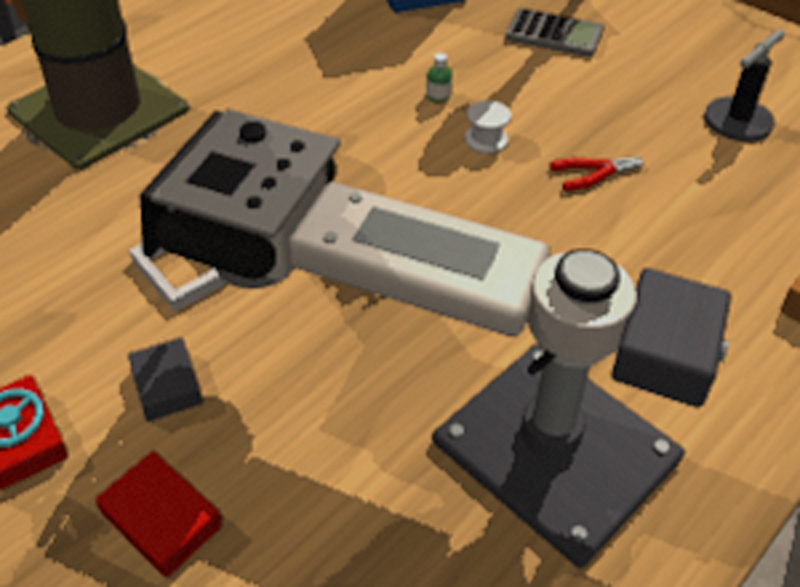

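View pics/c2.png

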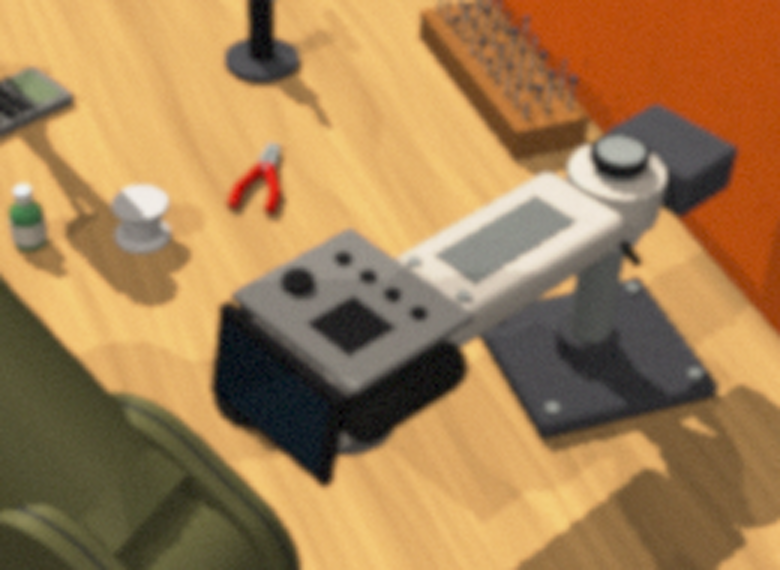

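```bash
cat > fit.py <<'E'
from h import *
from scipy.optimize import least_squares
D=[("scene","d",-66,75,204.4,162),("scene","d",66,75,247.5,174.4),("scene","d",66,-75,224.3,203.3),("scene","d",-66,-75,176,191),
("side","d",-66,75,217.7,180),("side","d",66,75,256.7,157.3),("side","d",66,-75,297.3,185),("side","d",-66,-75,255,210),
("scene","f",0,-100,282.4,283.9),("scene","f",180,-100,338.6,329),("scene","f",180,100,376.5,290.6),
("side","f",0,-100,321.7,222.5),("side","f",180,-100,378.7,208.5),("side","f",180,100,353,174)]
def P(k,x,y,p):
    px,py,w,t,z=p
    if k=="f":
        a=w;X=x/1e3-.09;Z=.022
    else: a=t;X=x/1e3-.34;Z=z
    c,s=np.cos(a),np.sin(a);return [px+c*X-s*y/1e3,py+s*X+c*y/1e3,Z]
f=lambda p:np.concatenate([proj(n,P(k,x,y,p))-[u,v] for n,k,x,y,u,v in D])
r=least_squares(f,[.86,0,0,.3,.28],loss='soft_l1');p=r.x
print(np.round(p,4),"rel",p[3]-p[2]);print(np.round(f(p).reshape(-1,2),1).tolist());print("lens",P("d",0,0,p))
E
python3 fit.py; python3 - <<'E'
from h import *
cv2.imwrite("pics/w1.png",get_image("wrist"))
E
```

```text
[ 0.8617  0.003  -0.0799  0.3543  0.2753] rel 0.43413214761057267
[[2.7, -0.9], [2.1, -1.2], [-1.2, 5.9], [1.0, 3.1], [-1.0, -2.6], [0.4, -1.4], [0.8, 0.8], [2.2, 0.6], [-2.1, -0.6], [-8.9, 0.9], [0.5, -5.6], [0.3, 1.4], [-1.2, 4.1], [-3.1, -3.1]]
lens [np.float64(0.5428414153079324), np.float64(-0.1149788150044645), np.float64(0.2753491739270098)]
```

View pics/w1.png

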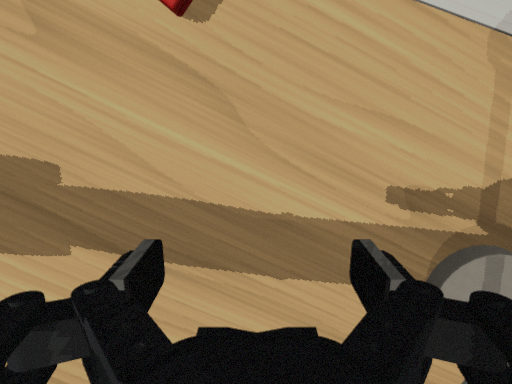

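```bash
sed -i 's/"f",180,/"f",200,/; s/"f",\([0-9]*\),-100/"f",\1,-90/g; s/"f",\([0-9]*\),100/"f",\1,90/g' fit.py; python3 fit.py
```

```text
[ 0.8609  0.0009 -0.0708  0.3506  0.2761] rel 0.4214857869287308
[[2.3, -1.1], [1.6, -1.4], [-2.0, 5.6], [0.3, 2.7], [-1.4, -2.6], [0.2, -1.3], [0.5, 1.1], [1.7, 0.8], [-0.2, -2.0], [-0.3, 4.6], [-2.4, -3.7], [-0.5, -0.3], [3.5, 0.8], [-2.1, -0.8]]
lens [np.float64(0.5416200189680801), np.float64(-0.11593286606751305), np.float64(0.27607322578010995)]
```

```bash
python3 - <<'E'
from h import *
for t in np.arange(-.2,-.61,-.1):
    p=[.861-.34*np.cos(t),.001-.34*np.sin(t),.077]; print(round(t,2),np.round(p,3),proj("scene",p).round(),proj("side",p).round())
c=get_calibration("wrist");T=np.array(c['world_to_cam']);o=get_obs()
R=T[:3,:3];C=-R.T@T[:3,3];B=o['tcp_rot'];print("cam in tool",B.T@(C-o['ee_pos']),"axes",(B.T@R.T).round(2).tolist(),c['fx'],o['time_s'])
E
```

```text
-0.2 [0.528 0.069 0.077] [259. 201.] [228. 194.]
-0.3 [0.536 0.101 0.077] [268. 197.] [227. 186.]
-0.4 [0.548 0.133 0.077] [277. 194.] [228. 179.]
-0.5 [0.563 0.164 0.077] [287. 192.] [229. 172.]
-0.6 [0.58  0.193 0.077] [296. 190.] [231. 165.]
cam in tool [ 0.0667139  -0.00034279 -0.14344006] axes [[0.0, -0.97, -0.26], [1.0, 0.0, 0.0], [-0.0, -0.26, 0.97]] 310.52762289860743 0.15
```

Request:
{"op": "apply_moves", "data": {"travel": [[0.6, 0.9, 1], [0.6, 0.9, 1], [0.6, 0.9, 1], [0.6, 1, 1], [0.6, 1, 1], [0.6, 1, 0], [0.6, 1, 0], [0.6, 1, 0], [0.6, 1, 0], [0.6, 1, 0]], "twist": [[0, 0, -1], [0, 0, -1], [0, 0, -1], [0, 0, -1], [0, 0, -1], [0, 0, -1], [0, 0, -1], [0, 0, -1], [0, 0, -1], [0, 0, -1]], "claw": [-1, -1, -1, -1, -1, -1, -1, -1, -1, -1]}}

```text
time_s: 1.4
ee_pos: [0.5161, -0.1715, 0.4311]
tcp_rot: [[0.587, -0.81, -0.001], [-0.81, -0.587, -0.0], [-0.0, 0.001, -1.0]]
ft_force: [0.7, -0.6, 0.8]
opening: -0.0003
grasp_force: 0.0
```

```bash
python3 - <<'E'
from h import *
o=get_obs();print(o['time_s'],o['ee_pos'],o['tcp_rot'].round(3).tolist(),o['opening'],np.round(o['joint_positions'],2),o['ft_force'])
c=get_calibration("wrist");print(repr(c['world_to_cam']))
a=get_image("wrist");np.save("wc.npy",c['world_to_cam']);cv2.imwrite("pics/w2.png",a)
E
```

```text
1.4 [ 0.51610361 -0.17152082  0.43109737] [[0.587, -0.81, -0.001], [-0.81, -0.587, -0.0], [-0.0, 0.001, -1.0]] -0.00031472671702548085 [ 0.18  0.39  0.09  1.49 -0.04  1.26 -2.24] [ 0.7349038  -0.63487828  0.78250208]
array([[-0.80954246, -0.58705996,  0.00126619,  0.31793634],
       [-0.5668713 ,  0.7822599 ,  0.25831447,  0.34132319],
       [-0.15263658,  0.20839877, -0.96606005,  0.68637324],
       [ 0.        ,  0.        ,  0.        ,  1.        ]])
```

View pics/w2.png

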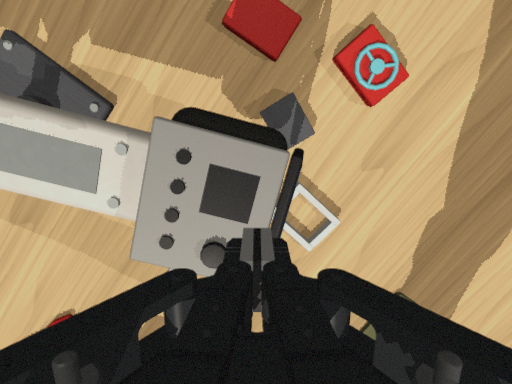

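```bash
python3 - <<'E'
from h import *
T=np.load("wc.npy");c=get_calibration("wrist")
def pr(p):
    q=T[:3,:3]@np.array(p)+T[:3,3];return [c['cx']+c['fx']*q[0]/q[2],c['cy']+c['fy']*q[1]/q[2]]
for t in np.arange(-.2,-.61,-.1):
    print(round(t,2),np.round(pr([.861-.34*np.cos(t),.001-.34*np.sin(t),.077])))
from scipy.optimize import least_squares
for z in(.275,.28):
  D=[(66,-75,155,118),(-66,-75,289,152),(66,75,131,258)]
  def f(t):
    c_,s=np.cos(t[0]),np.sin(t[0]);r=[]
    for x,y,u,v in D:
        X=x/1e3-.34;r+=list(np.array(pr([.861+c_*X-s*y/1e3,.001+s*X+c_*y/1e3,z]))-[u,v])
    return r
  s=least_squares(f,[.35]);print(z,s.x,np.round(s.fun,1))
E
```

```text
-0.2 [172. 259.]
-0.3 [158. 270.]
-0.4 [143. 279.]
-0.5 [127. 287.]
-0.6 [111. 294.]
0.275 [0.35040544] [-0.1 -2.6  0.5  1.9 -3.4 -1.7]
0.28 [0.35314821] [-1.9 -3.4  1.2  1.5 -5.  -0.1]
```

Request:
{"op": "apply_moves", "data": {"travel": [[0, 0, 0], [0, 0, 0], [0, 0, 0], [0, 0, 0], [0, 0, 0], [0, 0, 0], [0, 0, 0], [0, 0, 0], [0, 0, 0], [0, 0, 0]], "twist": [[0, 0, 1], [0, 0, 1], [0, 0, 1], [0, 0, 1], [0, 0, 1], [0, 0, 1], [0, 0, 1], [0, 0, 1], [0, 0, 1], [0, 0, 1]], "claw": [-1, -1, -1, -1, -1, -1, -1, -1, -1, -1]}}

```text
time_s: 2.7
ee_pos: [0.5153, -0.173, 0.431]
tcp_rot: [[0.895, 0.446, -0.001], [0.446, -0.895, 0.0], [-0.001, -0.0, -1.0]]
ft_force: [0.9, 0.1, -0.8]
opening: 0.0002
grasp_force: 0.0
```

```bash
python3 - <<'E'
from h import *
o=get_obs();print(o['time_s'],o['ee_pos'],o['tcp_rot'].round(3).tolist(),np.round(o['joint_positions'],2),o['ft_force'])
c=get_calibration("wrist")
a=get_image("wrist");np.save("wc.npy",c['world_to_cam']);cv2.imwrite("pics/w3.png",a)
E
```

```text
2.7 [ 0.51532976 -0.17303738  0.43097447] [[0.895, 0.446, -0.001], [0.446, -0.895, 0.0], [-0.001, -0.0, -1.0]] [ 0.39  0.4  -0.24  1.48  0.1   1.28 -0.97] [ 0.86692108  0.13173045 -0.77161416]
```

View pics/w3.png

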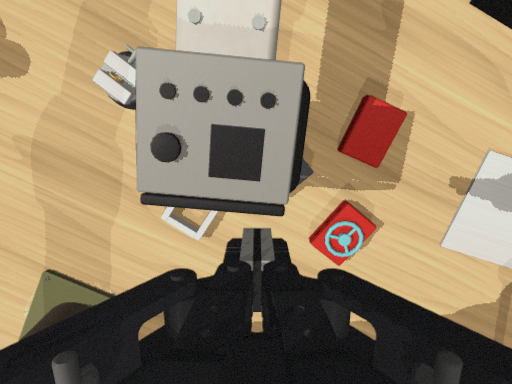

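```bash
python3 - <<'E'
from h import *
a=cv2.imread("pics/w3.png");cv2.imwrite("pics/c3.png",cv2.resize(a[35:125,80:150],None,fx=6,fy=6,interpolation=cv2.INTER_CUBIC))
T=np.load("wc.npy");c=get_calibration("wrist");R=T[:3,:3];C=-R.T@T[:3,3]
def ry(u,v,z):
    d=R.T@np.array([(u-c['cx'])/c['fx'],(v-c['cy'])/c['fy'],1]);return C+d*(z-C[2])/d[2]
for u,v in[(117,76),(113,74),(121,78),(125,72)]:
    p=ry(u,v,.077);d=p-[.861,.001,.077];print(u,v,p.round(3),np.hypot(d[0],d[1]),np.arctan2(-d[1],-d[0]))
b=cv2.cvtColor(a,cv2.COLOR_BGR2HSV)[50:110,90:137];m=(b[...,1]>130)&(b[...,0]>12)&(b[...,0]<35)
ys,xs=np.nonzero(m);print(len(xs),sorted(zip(xs+90,ys+50))[:60])
E
```

```text
117 76 [0.524 0.067 0.077] 0.34298034397306165 -0.19266039286870157
113 74 [0.524 0.073 0.077] 0.344257820771187 -0.21076014099106008
121 78 [0.524 0.06  0.077] 0.34181255000498034 -0.174373576634535
125 72 [0.535 0.058 0.077] 0.33084617816568856 -0.1726962453571049
45 [(np.int64(110), np.int64(73)), (np.int64(110), np.int64(74)), (np.int64(111), np.int64(73)), (np.int64(111), np.int64(74)), (np.int64(111), np.int64(75)), (np.int64(112), np.int64(74)), (np.int64(112), np.int64(75)), (np.int64(112), np.int64(76)), (np.int64(113), np.int64(74)), (np.int64(113), np.int64(75)), (np.int64(113), np.int64(76)), (np.int64(113), np.int64(77)), (np.int64(114), np.int64(74)), (np.int64(114), np.int64(75)), (np.int64(114), np.int64(76)), (np.int64(114), np.int64(77)), (np.int64(114), np.int64(78)), (np.int64(115), np.int64(75)), (np.int64(115), np.int64(76)), (np.int64(115), np.int64(77)), (np.int64(115), np.int64(78)), (np.int64(116), np.int64(76)), (np.int64(116), np.int64(77)), (np.int64(116), np.int64(78)), (np.int64(116), np.int64(79)), (np.int64(117), np.int64(76)), (np.int64(117), np.int64(77)), (np.int64(117), np.int64(78)), (np.int64(117), np.int64(79)), (np.int64(118), np.int64(77)), (np.int64(118), np.int64(78)), (np.int64(118), np.int64(79)), (np.int64(118), np.int64(80)), (np.int64(119), np.int64(78)), (np.int64(119), np.int64(79)), (np.int64(119), np.int64(80)), (np.int64(120), np.int64(78)), (np.int64(120), np.int64(79)), (np.int64(120), np.int64(80)), (np.int64(120), np.int64(81)), (np.int64(121), np.int64(79)), (np.int64(121), np.int64(80)), (np.int64(121), np.int64(81)), (np.int64(122), np.int64(80)), (np.int64(122), np.int64(81))]
```

View pics/c3.png

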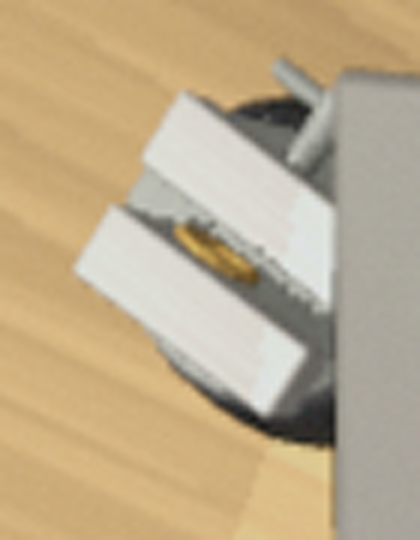

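Request:
{"op": "apply_moves", "data": {"travel": [[0.55, -0.43, 0], [0.55, -0.43, 0], [0.55, -0.42, 0], [0, 0, -0.72], [0, 0, -0.72], [0, 0, -0.72], [0, 0, -0.72], [0, 0, -0.73], [0, 0, -0.73], [0, 0, -0.73]], "twist": [[0, 0, 1], [0, 0, 1], [0, 0, 1], [0, 0, 1], [0, 0, 1], [0, 0, 1], [0, 0, 1], [0, 0, 1], [0, 0, 1], [0, 0, 1]], "claw": [-1, -1, -1, -1, -1, -1, -1, -1, -1, -1]}}

```text
time_s: 4.0
ee_pos: [0.5814, -0.2244, 0.2273]
tcp_rot: [[-0.281, 0.96, -0.0], [0.96, 0.281, -0.0], [0.0, -0.0, -1.0]]
ft_force: [-0.5, -0.4, -0.7]
opening: -0.0001
grasp_force: 0.0
```

```bash
python3 - <<'E'
from h import *
o=get_obs();print(o['time_s'],o['ee_pos'],o['tcp_rot'].round(3).tolist(),np.round(o['joint_positions'],2),o['ft_force'])
cv2.imwrite("pics/w4.png",cv2.resize(np.hstack([get_image("scene"),get_image("side")]),(800,300)))
E
```

```text
4.0 [ 0.58135918 -0.22441664  0.22732378] [[-0.281, 0.96, -0.0], [0.96, 0.281, -0.0], [0.0, -0.0, -1.0]] [ 0.59  0.73 -0.54  1.56  0.43  0.97  0.2 ] [-0.45178416 -0.42515915 -0.7157918 ]
```

View pics/w4.png

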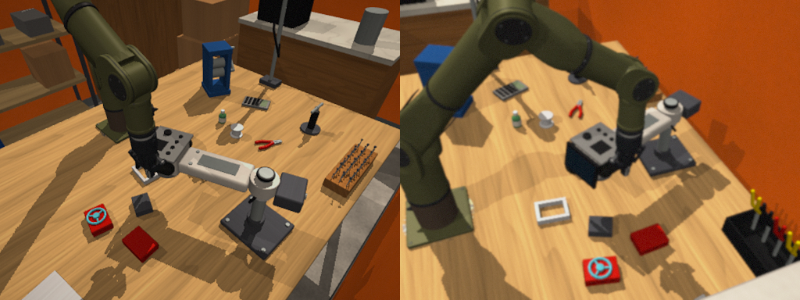

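```bash
cat > trk.py <<'E'
from h import *
import json
PX,PY,T0=.861,.001,.350
def cal(n):
    c=get_calibration(n);return np.array([[c['fx'],0,c['cx']],[0,c['fy'],c['cy']],[0,0,1]])@np.array(c['world_to_cam'])[:3]
M={n:cal(n) for n in("scene","side")}
REF={n:cv2.GaussianBlur(cv2.imread(f"pics/{n}.png"),(3,3),0).astype(np.float32) for n in M}
# regions in boom coords (x from pillar axis outward negative), plane z
x,y=np.meshgrid(np.arange(-.416,-.264,.002),np.arange(-.085,.086,.002));deck=np.stack([x.ravel(),y.ravel(),0*x.ravel()+.276])
x,y=np.meshgrid(np.arange(-.26,-.05,.002),np.arange(-.045,.046,.002));beam=np.stack([x.ravel(),y.ravel(),0*x.ravel()+.25])
def samp(n,im,t,b):
    c,s=np.cos(t),np.sin(t);w=np.stack([PX+c*b[0]-s*b[1],PY+s*b[0]+c*b[1],b[2],1+0*b[0]]);q=M[n]@w
    return cv2.remap(im,(q[0]/q[2]).astype(np.float32)[None],(q[1]/q[2]).astype(np.float32)[None],cv2.INTER_LINEAR)[0]
def ncc(a,b):
    a=a-a.mean(0);b=b-b.mean(0);return (a*b).sum()/np.sqrt((a*a).sum()*(b*b).sum())
SETS=[("side",deck),("scene",deck),("scene",beam)]
def theta(ims):
    out=[];ts=np.arange(-.5,.46,.004);tot=0
    for n,b in SETS:
        r=samp(n,REF[n],T0,b);s=np.array([ncc(r,samp(n,ims[n],t,b)) for t in ts]);tot=tot+s;
        out.append((s,))
    def pk(s):
        i=int(np.argmax(s));i=min(max(i,1),len(s)-2);d=s[i-1]-2*s[i]+s[i+1];return round(float(ts[i]+.004*.5*(s[i-1]-s[i+1])/d),4),round(float(s[i]),2)
    return pk(tot),[pk(o[0]) for o in out]
def shot():
    ims={}
    t=[]
    for n in("side","scene"):
        t.append(get_obs()['time_s']);ims[n]=cv2.GaussianBlur(get_image(n),(3,3),0).astype(np.float32)
    r=theta(ims);print(round(np.mean(t),3),r);return np.mean(t),r
E
python3 -c "
from trk import *
shot()
o=get_obs();print(o['time_s'],o['ft_force'].round(2))"
```

```text
4.125 ((0.3479, 2.38), [(0.3472, 0.68), (0.3482, 0.75), (0.3485, 0.94)])
4.2 [ 0.26 -0.42 -0.31]
```

Request:
{"op": "apply_moves", "data": {"travel": [[-0.023, 0.064, 0], [-0.023, 0.064, 0], [-0.023, 0.064, 0], [-0.023, 0.064, 0], [-0.023, 0.064, 0], [-0.023, 0.064, 0], [-0.023, 0.064, 0], [-0.023, 0.064, 0], [-0.023, 0.064, 0], [-0.023, 0.064, 0]], "twist": [[0, 0, 0], [0, 0, 0], [0, 0, 0], [0, 0, 0], [0, 0, 0], [0, 0, 0], [0, 0, 0], [0, 0, 0], [0, 0, 0], [0, 0, 0]], "claw": [-1, -1, -1, -1, -1, -1, -1, -1, -1, -1]}}

```text
time_s: 5.45
ee_pos: [0.5725, -0.1982, 0.2285]
tcp_rot: [[-0.279, 0.96, 0.0], [0.96, 0.279, 0.0], [0.0, 0.0, -1.0]]
ft_force: [-0.3, 0.1, -0.3]
opening: 0.0002
grasp_force: 0.0
```

```bash
python3 -c "
from trk import *
o=get_obs();print(o['time_s'],o['ee_pos'],o['ft_force'].round(2))
for i in range(3): shot()
o=get_obs();print(o['time_s'],o['ft_force'].round(2))"
```

```text
5.45 [ 0.57247906 -0.19818036  0.22848791] [-0.34  0.15 -0.33]
5.475 ((0.2861, 2.31), [(0.2872, 0.63), (0.2847, 0.74), (0.2866, 0.94)])
5.575 ((0.2759, 2.33), [(0.277, 0.64), (0.2748, 0.75), (0.276, 0.94)])
5.675 ((0.2659, 2.34), [(0.2667, 0.65), (0.2648, 0.75), (0.2664, 0.95)])
5.75 [-0.56 -0.26 -0.82]
```

Request:
{"op": "apply_moves", "data": {"travel": [[-0.044, 0.064, 0], [-0.044, 0.064, 0], [-0.044, 0.064, 0], [-0.044, 0.064, 0], [-0.044, 0.064, 0], [-0.044, 0.064, 0], [-0.044, 0.064, 0], [-0.044, 0.064, 0], [-0.044, 0.064, 0], [-0.044, 0.064, 0]], "twist": [[0, 0, -0.1], [0, 0, -0.1], [0, 0, -0.1], [0, 0, -0.1], [0, 0, -0.1], [0, 0, -0.1], [0, 0, -0.1], [0, 0, -0.1], [0, 0, -0.1], [0, 0, -0.1]], "claw": [-1, -1, -1, -1, -1, -1, -1, -1, -1, -1]}}

```text
time_s: 7.0
ee_pos: [0.5548, -0.1728, 0.2285]
tcp_rot: [[-0.141, 0.99, 0.0], [0.99, 0.141, 0.0], [-0.0, 0.0, -1.0]]
ft_force: [0.7, -0.0, 0.0]
opening: -0.0002
grasp_force: 0.0
```

```bash
python3 -c "
from trk import *
for i in range(2): shot()
o=get_obs();print(o['time_s'],o['ee_pos'],o['ft_force'].round(2))"
```

```text
7.025 ((0.1462, 2.27), [(0.1446, 0.55), (0.1453, 0.77), (0.1507, 0.95)])
7.125 ((0.139, 2.29), [(0.137, 0.56), (0.1381, 0.78), (0.1441, 0.95)])
7.2 [ 0.55493265 -0.17292404  0.22852838] [ 1.14 -0.53  0.61]
```

Request:
{"op": "apply_moves", "data": {"travel": [[-0.06, 0.075, 0], [-0.06, 0.075, 0], [-0.06, 0.075, 0], [-0.06, 0.075, 0], [-0.06, 0.075, 0], [-0.06, 0.075, 0], [-0.06, 0.075, 0], [-0.06, 0.075, 0], [-0.06, 0.075, 0], [-0.06, 0.075, 0]], "twist": [[0, 0, -0.1], [0, 0, -0.1], [0, 0, -0.1], [0, 0, -0.1], [0, 0, -0.1], [0, 0, -0.1], [0, 0, -0.1], [0, 0, -0.1], [0, 0, -0.1], [0, 0, -0.1]], "claw": [-1, -1, -1, -1, -1, -1, -1, -1, -1, -1]}}

```text
time_s: 8.45
ee_pos: [0.5307, -0.1427, 0.2285]
tcp_rot: [[-0.002, 1.0, 0.0], [1.0, 0.002, 0.0], [0.0, 0.0, -1.0]]
ft_force: [0.5, 0.0, -0.9]
opening: 0.0
grasp_force: 0.0
```

Request:
{"op": "apply_moves", "data": {"travel": [[-0.02, 0.05, 0], [-0.02, 0.05, 0], [-0.02, 0.05, 0], [-0.02, 0.05, 0], [-0.02, 0.05, 0], [-0.02, 0.05, 0], [-0.02, 0.05, 0], [-0.02, 0.05, 0], [-0.02, 0.05, 0], [-0.02, 0.05, 0]], "twist": [[0, 0, -0.1], [0, 0, -0.1], [0, 0, -0.1], [0, 0, -0.1], [0, 0, -0.1], [0, 0, -0.1], [0, 0, -0.1], [0, 0, -0.1], [0, 0, -0.1], [0, 0, -0.1]], "claw": [-1, -1, -1, -1, -1, -1, -1, -1, -1, -1]}}

```text
time_s: 9.7
ee_pos: [0.5229, -0.1228, 0.2285]
tcp_rot: [[0.137, 0.991, 0.0], [0.991, -0.137, -0.0], [0.0, 0.0, -1.0]]
ft_force: [-0.2, -0.9, -0.7]
opening: -0.0003
grasp_force: 0.0
```

```bash
python3 -c "
from trk import *
for i in range(3): shot()
o=get_obs();print(o['time_s'],o['ee_pos'],o['ft_force'].round(2))"
```

```text
9.725 ((0.0015, 2.07), [(-0.0051, 0.35), (0.001, 0.79), (0.007, 0.94)])
9.825 ((-0.002, 2.07), [(-0.0082, 0.34), (-0.0024, 0.8), (0.0033, 0.94)])
9.925 ((-0.0051, 2.08), [(-0.0113, 0.34), (-0.0056, 0.8), (0.0002, 0.94)])
10.0 [ 0.52294669 -0.12303245  0.22851323] [ 0.41 -0.22  0.8 ]
```

Request:
{"op": "apply_moves", "data": {"travel": [[0, 0.15, 0], [0, 0.15, 0], [0, 0.15, 0], [0, 0.14, 0], [0, 0.08, 0], [0, 0.04, 0], [0, 0.04, 0], [0, 0.04, 0], [0, 0.04, 0], [0, 0.04, 0]], "twist": [[0, 0, 0], [0, 0, 0], [0, 0, 0], [0, 0, 0], [0, 0, 0], [0, 0, 0], [0, 0, 0], [0, 0, 0], [0, 0, 0], [0, 0, 0]], "claw": [-1, -1, -1, -1, -1, -1, -1, -1, -1, -1]}}

```text
time_s: 11.25
ee_pos: [0.5229, -0.0881, 0.2285]
tcp_rot: [[0.136, 0.991, 0.0], [0.991, -0.136, -0.0], [-0.0, 0.0, -1.0]]
ft_force: [0.0, 0.1, 0.5]
opening: -0.0004
grasp_force: 0.1
```

```bash
python3 -c "
from trk import *
for i in range(2): shot()
o=get_obs();print(o['time_s'],o['ee_pos'],o['ft_force'].round(2))"
```

```text
11.275 ((-0.0408, 1.93), [(-0.051, 0.29), (-0.0415, 0.69), (-0.0338, 0.96)])
11.375 ((-0.0439, 1.92), [(-0.0546, 0.29), (-0.0443, 0.69), (-0.0368, 0.96)])
11.45 [ 0.5229132  -0.08814089  0.22852099] [-0.77 -0.51  0.73]
```

Request:
{"op": "apply_moves", "data": {"travel": [[0, 0.06, 0], [0, 0.06, 0], [0, 0.05, 0], [0, 0.04, 0], [0, 0.04, 0], [0, 0.04, 0], [0, 0.04, 0], [0, 0.04, 0], [0, 0.04, 0], [0, 0.04, 0]], "twist": [[0, 0, 0], [0, 0, 0], [0, 0, 0], [0, 0, 0], [0, 0, 0], [0, 0, 0], [0, 0, 0], [0, 0, 0], [0, 0, 0], [0, 0, 0]], "claw": [-1, -1, -1, -1, -1, -1, -1, -1, -1, -1]}}

```text
time_s: 12.7
ee_pos: [0.5229, -0.07, 0.2285]
tcp_rot: [[0.136, 0.991, 0.0], [0.991, -0.136, 0.0], [0.0, 0.0, -1.0]]
ft_force: [-1.1, 0.1, 0.4]
opening: -0.0
grasp_force: 0.0
```

Request:
{"op": "apply_moves", "data": {"travel": [[0, 0.04, 0], [0, 0.04, 0], [0, 0.02, 0], [0, 0, 0], [0, 0, 0], [0, 0, 0], [0, 0, 0], [0, 0, 0], [0, 0, 0], [0, 0, 0]], "twist": [[0, 0, 0], [0, 0, 0], [0, 0, 0], [0, 0, 0], [0, 0, 0], [0, 0, 0], [0, 0, 0], [0, 0, 0], [0, 0, 0], [0, 0, 0]], "claw": [-1, -1, -1, -1, -1, -1, -1, -1, -1, -1]}}

```text
time_s: 13.95
ee_pos: [0.5229, -0.0661, 0.2285]
tcp_rot: [[0.136, 0.991, 0.0], [0.991, -0.136, 0.0], [0.0, 0.0, -1.0]]
ft_force: [0.3, 0.4, 0.3]
opening: -0.0
grasp_force: 0.0
```

```bash
python3 -c "
from trk import *
for i in range(3): shot()
o=get_obs();print(o['time_s'],o['ee_pos'],o['ft_force'].round(2))
cv2.imwrite('pics/s5.png',get_image('scene')[120:280,150:390])"
```

```text
13.975 ((-0.1713, 1.94), [(-0.1819, 0.27), (-0.1726, 0.73), (-0.163, 0.96)])
14.075 ((-0.175, 1.95), [(-0.1858, 0.27), (-0.1764, 0.74), (-0.1667, 0.96)])
14.175 ((-0.1788, 1.95), [(-0.1905, 0.27), (-0.1799, 0.75), (-0.1705, 0.96)])
14.25 [ 0.52292502 -0.06609188  0.2285313 ] [-0.17  0.63 -0.35]
```

```bash
cat > fit2.py <<'E'
from fit import D,np,proj,least_squares,get_calibration
c=get_calibration("wrist")
T3=np.load("wc.npy");T2=np.array([[-0.80954246,-0.58705996,0.00126619,0.31793634],[-0.5668713,0.7822599,0.25831447,0.34132319],[-0.15263658,0.20839877,-0.96606005,0.68637324],[0,0,0,1]])
def pr(T,p):
    q=T[:3,:3]@np.array(p)+T[:3,3];return np.array([c['cx']+c['fx']*q[0]/q[2],c['cy']+c['fy']*q[1]/q[2]])
W=[(T2,66,-75,155,118),(T2,-66,-75,289,152),(T2,66,75,131,258),(T3,66,75,137,47),(T3,66,-75,304,63),(T3,-66,75,137,192),(T3,-66,-75,287,205)]
def P(k,x,y,p):
    px,py,w,t,z=p[:5]
    a,X,Z=(w,x/1e3-.09,.022) if k=="f" else (t,x/1e3-.34,z)
    C,s=np.cos(a),np.sin(a);return [px+C*X-s*y/1e3,py+s*X+C*y/1e3,Z]
for zr in(.077,.070):
  def f(p):
    r=[proj(n,P(k,x,y,p))-[u,v] for n,k,x,y,u,v in D]+[pr(T,P("d",x,y,p))-[u,v] for T,x,y,u,v in W]
    r.append(3*(pr(T3,[p[0]-.34*np.cos(p[5]),p[1]-.34*np.sin(p[5]),zr])-[116,77]))
    return np.concatenate(r)
  r=least_squares(f,[.86,0,-.07,.35,.276,-.2],loss='soft_l1');print(zr,r.x.round(4));print(f(r.x)[28:].round(1))
E
python3 fit2.py|tail -8
```

```text
[[2.3, -1.1], [1.6, -1.4], [-2.0, 5.6], [0.3, 2.7], [-1.4, -2.6], [0.2, -1.3], [0.5, 1.1], [1.7, 0.8], [-0.2, -2.0], [-0.3, 4.6], [-2.4, -3.7], [-0.5, -0.3], [3.5, 0.8], [-2.1, -0.8]]
lens [np.float64(0.5416200189680801), np.float64(-0.11593286606751305), np.float64(0.27607322578010995)]
0.077 [ 0.857   0.0061 -0.0683  0.372   0.2761 -0.1816]
[-0.2 -2.2  1.8 -0.4 -0.5 -0.2 -1.7  0.3 -0.2  0.8 -0.3 -0.8 -0.2 -0.7
  0.2 -0.3]
0.07 [ 0.8563  0.0072 -0.0699  0.3753  0.2761 -0.1869]
[-0.3 -1.8  1.7 -0.5 -0.1  0.2 -2.1  0.8 -0.6  0.7 -0.2 -0.4 -0.1 -0.8
  0.7 -1.1]
```

Request:
{"op": "apply_moves", "data": {"travel": [[0, 0, 1], [0, 0, 1], [0, 0, 1], [0, 1, 0], [0, 1, 0], [0, 1, 0], [0.1, 1, 0], [0.1, 1, 0], [0.1, 1, 0], [0, 1, 0]], "twist": [[0, 0, 0], [0, 0, 0], [0, 0, 0], [0, 0, 0], [0, 0, 0], [0, 0, 0], [0, 0, 0], [0, 0, 0], [0, 0, 0], [0, 0, 0]], "claw": [-1, -1, -1, -1, -1, -1, -1, -1, -1, -1]}}

```text
time_s: 15.55
ee_pos: [0.5351, 0.215, 0.3484]
tcp_rot: [[0.137, 0.991, 0.0], [0.991, -0.137, -0.0], [-0.0, 0.0, -1.0]]
ft_force: [-0.3, -0.1, 0.5]
opening: -0.0001
grasp_force: 0.0
```

```bash
sed -i 's/^PX,PY,T0=.*/PX,PY,T0=.857,.006,.372/' trk.py; python3 -c "
from trk import *
shot()
o=get_obs();print(o['time_s'],o['ee_pos'],o['ft_force'].round(2),np.round(o['joint_positions'],2))"
```

```text
15.575 ((-0.2083, 2.2), [(-0.2155, 0.74), (-0.207, 0.68), (-0.2009, 0.8)])
15.65 [0.53333521 0.22010743 0.34861157] [-0.43 -0.24  0.02] [-0.18  0.53 -0.49  1.54  0.26  1.14 -0.85]
```

Request:
{"op": "apply_moves", "data": {"travel": [[0, 0.7, -0.4], [0, 0.6, -0.4], [0, 0.3, -0.2], [0, 0, 0], [0, 0, 0], [0, 0, 0], [0, 0, 0], [0, 0, 0], [0, 0, 0], [0, 0, 0]], "twist": [[-1, 0, 0], [-1, 0, 0], [-1, 0, 0], [-0.8, 0, 0], [0, 0, 0], [0, 0, 0], [0, 0, 0], [0, 0, 0], [0, 0, 0], [0, 0, 0]], "claw": [-1, -1, -1, -1, -1, -1, -1, -1, -1, -1]}}

```text
time_s: 16.9
ee_pos: [0.535, 0.2777, 0.3087]
tcp_rot: [[0.136, 0.991, 0.0], [0.855, -0.118, -0.506], [-0.501, 0.069, -0.863]]
ft_force: [0.5, 0.1, 0.4]
opening: -0.0002
grasp_force: 0.0
```

```bash
python3 -c "
from trk import *
o=get_obs();print(o['time_s'],o['ee_pos'],o['ft_force'].round(2))
c=get_calibration('wrist');np.save('wc4.npy',c['world_to_cam']);a=get_image('wrist');cv2.imwrite('pics/w5.png',a)
cv2.imwrite('pics/w5b.png',cv2.resize(a,(800,600),interpolation=cv2.INTER_CUBIC))
shot();shot()"
```

```text
16.9 [0.53496607 0.27771646 0.30869477] [0.48 0.12 0.43]
16.975 ((-0.2288, 2.19), [(-0.2365, 0.75), (-0.2277, 0.71), (-0.2192, 0.75)])
17.075 ((-0.2298, 2.19), [(-0.2374, 0.75), (-0.2287, 0.7), (-0.2202, 0.75)])
```

View pics/w5b.png

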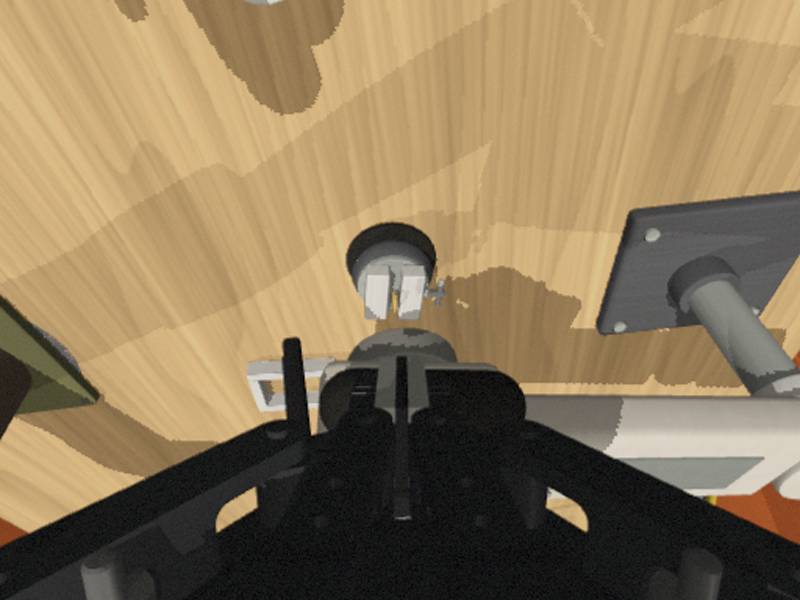

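```bash
python3 - <<'E'
from h import *
a=cv2.imread("pics/w5.png");T=np.load("wc4.npy");c=get_calibration("wrist");R=T[:3,:3];C=-R.T@T[:3,3]
def ry(u,v,z):
    d=R.T@np.array([(u-c['cx'])/c['fx'],(v-c['cy'])/c['fy'],1]);return C+d*(z-C[2])/d[2]
def pr(p):
    q=T[:3,:3]@np.array(p)+T[:3,3];return np.array([c['cx']+c['fx']*q[0]/q[2],c['cy']+c['fy']*q[1]/q[2]])
b=cv2.cvtColor(a,cv2.COLOR_BGR2HSV);m=(b[...,1]>140)&(b[...,0]>15)&(b[...,0]<35);m[:165]=0;m[215:]=0;m[:,:235]=0;m[:,272:]=0
ys,xs=np.nonzero(m);print(len(xs),xs.mean(),ys.mean(),xs.min(),xs.max(),ys.min(),ys.max(),C.round(3))
for px,py in((.857,.006),(.861,.001)):
  for u,v,z in((xs.mean(),ys.mean(),.077),(xs.mean(),ys.mean(),.07),(xs.mean(),ys.max(),.077)):
    p=ry(u,v,z);print(p.round(4),np.hypot(px-p[0],py-p[1]).round(4),np.arctan2(py-p[1],px-p[0]).round(4))
S=1.5625
print("rim top",ry(402/S,328/S,.147).round(3),"l",ry(348/S,360/S,.147).round(3),"r",ry(457/S,360/S,.147).round(3))
print("foot",ry(630/S,212/S,.022).round(3),ry(598/S,332/S,.022).round(3))
t=-.2288;print("lens expect",.857-.34*np.cos(t),.006-.34*np.sin(t))
# vice base disc: top, left, right
for u,v in((391,223),(347,260),(436,255)):print("base",ry(u/S,v/S,0).round(3))
E
```

```text
12 252.5 190.75 252 253 187 198 [0.545 0.407 0.4  ]
[0.5234 0.0857 0.077 ] 0.343 -0.2346
[0.5229 0.0788 0.07  ] 0.3419 -0.2145
[0.5214 0.0705 0.077 ] 0.3417 -0.1899
[0.5234 0.0857 0.077 ] 0.3481 -0.2459
[0.5229 0.0788 0.07  ] 0.3469 -0.2261
[0.5214 0.0705 0.077 ] 0.3466 -0.2019
rim top [0.53  0.121 0.147] l [0.481 0.09  0.147] r [0.571 0.071 0.147]
foot [0.76  0.106 0.022] [ 0.76  -0.074  0.022]
lens expect 0.5258606492443987 0.08311504639925221
base [0.528 0.115 0.   ]
base [0.475 0.075 0.   ]
base [0.571 0.066 0.   ]
```

Request:
{"op": "apply_moves", "data": {"travel": [[0, 0, -0.5], [0, -0.2, -0.5], [0, -0.3, -0.5], [0.05, -0.3, -0.5], [0.05, -0.3, 0], [0.05, -0.3, 0], [0.05, -0.3, 0], [0, -0.1, 0], [0, 0, 0], [0, 0, 0]], "twist": [[1, 0, 0], [1, 0, 0], [1, 0, 0], [0.8, 0, 0], [0, 0, 0], [0, 0, 0], [0, 0, 0], [0, 0, 0], [0, 0, 0], [0, 0, 0]], "claw": [-1, -1, -1, -1, -1, -1, -1, -1, -1, -1]}}

```text
time_s: 18.4
ee_pos: [0.5427, 0.2068, 0.2286]
tcp_rot: [[0.135, 0.991, 0.0], [0.991, -0.135, 0.001], [0.001, 0.0, -1.0]]
ft_force: [-0.3, 1.0, 0.0]
opening: -0.0001
grasp_force: 0.0
```

```bash
python3 -c "
import trk
from trk import *
o=get_obs();print(o['time_s'],o['ee_pos'],o['tcp_rot'].round(2).tolist(),o['ft_force'].round(2))
ims={n:get_image(n) for n in ('side','scene')}
for n in ims: cv2.imwrite('pics/z_%s.png'%n,ims[n])
ims={n:cv2.GaussianBlur(v,(3,3),0).astype(np.float32) for n,v in ims.items()}
for px,py in((.861,.001),(.857,.006),(.855,.010),(.852,.014)):
    trk.PX,trk.PY=px,py;trk.T0=np.arctan2(py+.1176,px-.5402);r=theta(ims);t=r[0][0];
    print(px,py,round(trk.T0,3),r,'lens',px-.34*np.cos(t),py-.34*np.sin(t),'swing',trk.T0-t)
shot()"
```

```text
18.4 [0.54273156 0.20676797 0.2286325 ] [[0.14, 0.99, 0.0], [0.99, -0.14, 0.0], [0.0, 0.0, -1.0]] [-0.33  0.99  0.04]
0.861 0.001 0.354 ((-0.246, 2.06), [(-0.2574, 0.64), (-0.2453, 0.6), (-0.2334, 0.87)]) lens 0.5312359435693187 0.08379895582905898 swing 0.6001166760848933
0.857 0.006 0.372 ((-0.2361, 2.14), [(-0.245, 0.68), (-0.2342, 0.63), (-0.2289, 0.84)]) lens 0.526432407252101 0.08553028746873258 swing 0.6080875792559831
0.855 0.01 0.385 ((-0.2267, 2.09), [(-0.2345, 0.67), (-0.2247, 0.63), (-0.2214, 0.8)]) lens 0.5236994379279873 0.0864194842351641 swing 0.6117985162738777
0.852 0.014 0.399 ((-0.218, 1.92), [(-0.2245, 0.61), (-0.2158, 0.59), (-0.216, 0.74)]) lens 0.5200471347928741 0.08753431362826329 swing 0.6173824139222478
18.525 ((-0.218, 1.92), [(-0.2245, 0.6), (-0.2158, 0.59), (-0.216, 0.74)])
```

Request:
{"op": "apply_moves", "data": {"travel": [[-0.017, -0.078, 0], [-0.017, -0.078, 0], [-0.017, -0.078, 0], [-0.017, -0.078, 0], [-0.012, -0.06, 0], [-0.003, -0.012, 0], [-0.003, -0.012, 0], [-0.003, -0.012, 0], [-0.003, -0.012, 0], [-0.003, -0.012, 0]], "twist": [[0, 0, 0], [0, 0, 0], [0, 0, 0], [0, 0, 0], [0, 0, 0], [0, 0, 0], [0, 0, 0], [0, 0, 0], [0, 0, 0], [0, 0, 0]], "claw": [-1, -1, -1, -1, -1, -1, -1, -1, -1, -1]}}

```text
time_s: 19.85
ee_pos: [0.5391, 0.1886, 0.2285]
tcp_rot: [[0.136, 0.991, 0.0], [0.991, -0.136, 0.0], [0.0, 0.0, -1.0]]
ft_force: [-0.6, 0.5, -0.6]
opening: -0.0004
grasp_force: 0.0
```

Request:
{"op": "apply_moves", "data": {"travel": [[-0.003, -0.012, 0], [-0.003, -0.012, 0], [-0.003, -0.012, 0], [-0.003, -0.012, 0], [-0.003, -0.012, 0], [-0.003, -0.012, 0], [-0.003, -0.012, 0], [-0.003, -0.012, 0], [-0.003, -0.012, 0], [-0.003, -0.012, 0]], "twist": [[0, 0, 0], [0, 0, 0], [0, 0, 0], [0, 0, 0], [0, 0, 0], [0, 0, 0], [0, 0, 0], [0, 0, 0], [0, 0, 0], [0, 0, 0]], "claw": [-1, -1, -1, -1, -1, -1, -1, -1, -1, -1]}}

```text
time_s: 21.1
ee_pos: [0.5379, 0.1837, 0.2285]
tcp_rot: [[0.136, 0.991, 0.0], [0.991, -0.136, -0.0], [-0.0, 0.0, -1.0]]
ft_force: [-0.6, 0.3, -0.1]
opening: -0.0001
grasp_force: 0.0
```

```bash
python3 -c "
from trk import *
o=get_obs();print(o['time_s'],o['ee_pos'],o['ft_force'].round(2))
shot();shot()"
```

```text
21.1 [0.53790383 0.18372799 0.22850024] [-0.63  0.32 -0.07]
21.125 ((-0.2264, 2.09), [(-0.2349, 0.65), (-0.225, 0.58), (-0.2189, 0.89)])
21.225 ((-0.2249, 2.09), [(-0.2335, 0.65), (-0.2235, 0.58), (-0.2175, 0.88)])
```

```bash
python3 -c "
from trk import *
shot();shot();shot()"
```

```text
21.325 ((-0.2233, 2.09), [(-0.2319, 0.65), (-0.2219, 0.58), (-0.2157, 0.88)])
21.425 ((-0.2217, 2.1), [(-0.2304, 0.65), (-0.2201, 0.59), (-0.2142, 0.88)])
21.525 ((-0.2203, 2.1), [(-0.229, 0.66), (-0.2188, 0.59), (-0.2127, 0.88)])
```

Request:
{"op": "apply_moves", "data": {"travel": [[0.05, 0.2, 0], [0.1, 0.5, 0], [0.1, 0.5, 0], [0.1, 0.5, 0], [0, 0.3, 0], [0, 0, 0], [0, 0, 0], [0, 0, 0], [0, 0, 0], [0, 0, 0]], "twist": [[0, 0, 0], [0, 0, 0], [0, 0, 0], [0, 0, 0], [0, 0, 0], [0, 0, 0], [0, 0, 0], [0, 0, 0], [0, 0, 0], [0, 0, 0]], "claw": [-1, -1, -1, -1, -1, -1, -1, -1, -1, -1]}}

```text
time_s: 22.85
ee_pos: [0.552, 0.2635, 0.2286]
tcp_rot: [[0.137, 0.991, 0.0], [0.991, -0.137, -0.0], [-0.0, 0.0, -1.0]]
ft_force: [0.5, -0.3, 1.2]
opening: 0.0002
grasp_force: 0.0
```

Request:
{"op": "apply_moves", "data": {"travel": [[0, 0, 0], [0, 0, 0], [0, 0, 0], [0, 0, 0], [0, 0, 0], [0, 0, 0], [0, 0, 0], [0, 0, 0], [0, 0, 0], [0, 0, 0]], "twist": [[0, 0, 0], [0, 0, 0], [0, 0, 0], [0, 0, 0], [0, 0, 0], [0, 0, 0], [0, 0, 0], [0, 0, 0], [0, 0, 0], [0, 0, 0]], "claw": [-1, -1, -1, -1, -1, -1, -1, -1, -1, -1]}}

```text
time_s: 24.1
ee_pos: [0.5519, 0.2638, 0.2285]
tcp_rot: [[0.136, 0.991, 0.0], [0.991, -0.136, -0.0], [-0.0, 0.0, -1.0]]
ft_force: [-0.0, -0.0, -0.0]
opening: 0.0002
grasp_force: 0.0
```

```bash
python3 -c "
from trk import *
o=get_obs();print(o['time_s'],o['ee_pos'],o['ft_force'].round(2))
shot();shot()"
```

```text
24.1 [0.55192729 0.26375843 0.22852158] [-0.03 -0.04 -0.02]
24.125 ((-0.2073, 2.25), [(-0.215, 0.79), (-0.2056, 0.73), (-0.1958, 0.76)])
24.225 ((-0.2074, 2.25), [(-0.2151, 0.79), (-0.2057, 0.73), (-0.1957, 0.76)])
```

Request:
{"op": "apply_moves", "data": {"travel": [[0, 0, 0], [0, 0, 0], [0, 0, 0], [0, 0, 0], [0, 0, 0], [0, 0, 0], [0, 0, 0], [0, 0, 0], [0, 0, 0], [0, 0, 0]], "twist": [[0, 0, 0], [0, 0, 0], [0, 0, 0], [0, 0, 0], [0, 0, 0], [0, 0, 0], [0, 0, 0], [0, 0, 0], [0, 0, 0], [0, 0, 0]], "claw": [-1, -1, -1, -1, -1, -1, -1, -1, -1, -1]}}

```text
time_s: 25.55
ee_pos: [0.5519, 0.2638, 0.2285]
tcp_rot: [[0.136, 0.991, 0.0], [0.991, -0.136, -0.0], [-0.0, 0.0, -1.0]]
ft_force: [-0.4, 0.2, -0.0]
opening: -0.0002
grasp_force: 0.0
```

Request:
{"op": "apply_moves", "data": {"travel": [[0, 0, 0], [0, 0, 0], [0, 0, 0], [0, 0, 0], [0, 0, 0], [0, 0, 0], [0, 0, 0], [0, 0, 0], [0, 0, 0], [0, 0, 0]], "twist": [[0, 0, 0], [0, 0, 0], [0, 0, 0], [0, 0, 0], [0, 0, 0], [0, 0, 0], [0, 0, 0], [0, 0, 0], [0, 0, 0], [0, 0, 0]], "claw": [-1, -1, -1, -1, -1, -1, -1, -1, -1, -1]}}

```text
time_s: 26.8
ee_pos: [0.5519, 0.2638, 0.2285]
tcp_rot: [[0.136, 0.991, 0.0], [0.991, -0.136, 0.0], [0.0, 0.0, -1.0]]
ft_force: [-0.1, 0.5, -0.4]
opening: -0.0003
grasp_force: 0.0
```

```bash
python3 -c "
from trk import *
shot()
print(finish_job())"
```

```text
26.825 ((-0.2073, 2.25), [(-0.215, 0.79), (-0.2057, 0.73), (-0.1958, 0.76)])
the job is handed in; nothing more can be done
None
```

I handed the job in at about 27 s: the head is at rest with the lens, by my camera estimate, about 7 mm (±4 mm) off the ring, inside the 15 mm limit, and the hand is well clear; no verdict came back.

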